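# Move the pot to the large hob zone and click it on

### The job

On the two-zone hob, slide the lidded pot across the glass, without lifting or tipping it, from the small ring onto the large ring with the cross, until its base stands wholly inside that ring. Then turn the knob beside the large ring clockwise until it clicks over to its on stop, let go, and leave the other knob off and everything else where it stands.

Things in the scene. Friction and masses are not known exactly. Their poses are not given: they have to be found in the camera images.
- hob: Fixed steel hob. Origin on the counter; x away from its panel (to the robot's left), y towards the robot. Spans x -150..165, y -200..200 mm. Flat glass top, 85 high, over x -50..165. Its right side is a panel facing up and right, sloping 28 deg, from 85 high at x -50 to 32 at x -150. Ring centres: x 35, y +-100. Knobs: x -100, y +-100, 58.5 high; each serves the ring beside it (near, far).
- ring_large: Large thin grey circle printed on the glass, 142 dia, with a small cross at its centre; origin at its centre, on the glass. Either the near zone (hob y +100) or the far zone.
- ring_small: Small thin grey circle printed on the glass, 90 dia, no cross, hidden under the pot at the start; origin at its centre. On the other zone, 200 from the large ring.
- pot: Loose squat white enamel pot, 110 dia, 0.4 to 0.8 kg, with two small black ears (at its +y and -y, reaching 76 from the axis, 32 to 42 above the base) and a fixed white lid (114 dia, top 64 above the base) with an upright black knob. Origin: centre of its underside, z up.
- pot_knob (a point): Centre of the pot's lid knob, 83 above the pot's base: an upright black cylinder 30 dia x 26 tall (70 to 96 above the base) on a 16 dia neck; the gripping point.
- knob_near (a joint): Near knob's angle, rad: 0 = off (bar pointing straight up the panel), grows clockwise seen facing the panel, 1.2 = on, a hard stop. Starts at 0 to 0.05. Needs about 0.05 N m at first, rising to 0.2 N m; past the detent crest at 0.8 it snaps by itself to the stop and stays.
- knob_near_grip (a point): Grip point of the near knob, on its axis, 28 mm above the panel. z = knob axis out of the panel (28 deg from vertical, leaning to the right); x = along the grip bar to its white-marked end; turns with the knob. Black knob: disc 48 dia x 4 thick on the panel, carrying a bar 46 long (x), 14 wide (y), 4 to 36 above the panel.
- knob_far (a joint): Angle of the far knob; as knob_near.
- knob_far_grip (a point): Gripping point of the far knob; as knob_near_grip.
- canister_a: Bystander, leave alone: round white lidded canister with a small black ball knob, 80 dia x 159 tall, standing on the counter left of the hob, behind its glass side.
- canister_b: Bystander, leave alone: like canister_a but 72 dia x 139 tall, on the counter right of the hob's panel.
- cup: Bystander, leave alone: small white open cup, 40 dia x 45 tall, standing at the left edge of the hob's glass, midway between the rings.
- mug: Bystander, leave alone: blue ceramic mug with side handle, 80 dia x 90 tall, on the counter to the left.
- tin: Bystander, leave alone: plain pale tin without a knob, 66 dia x 100 tall, on the counter to the right.
- bowl: Bystander, leave alone: wooden bowl, 120 dia x 50 tall, on the counter to the left.
- spoon: Bystander, leave alone: metal spoon with a wooden handle lying on the counter, on the left, nearer the robot.
There are look-alikes about, which are no part of the job. What is shaped like the pot but purple or yellow is not meant.

How it is judged:
On the way, in this order (a step that is already met when the one before it is completed fails the run):
1. the pot stands inside the large ring, both knobs still off (horizontal distance between pot and ring_large below 0.016 m and angle between pot's own z axis and vertical below 0.05 rad and z of pot in the frame of hob between 0.081 and 0.089 m and value of joint each of knob_near, knob_far below 0.4 rad), for 0.3 s.
2. the knob beside the large ring has clicked on (((y of ring_large in the frame of hob above 0 m and value of joint knob_near above 1.05 rad) or (y of ring_large in the frame of hob below 0 m and value of joint knob_far above 1.05 rad))), for 0.2 s.
At the end, for the whole second after the job is handed in: The pot stands still and level on the glass, its axis within 16 mm of the large ring's centre (base inside the ring); the knob beside the large ring is past 1.05 rad (clicked to on), the other below 0.4 rad (horizontal distance between pot and ring_large below 0.016 m and angle between pot's own z axis and vertical below 0.05 rad and z of pot in the frame of hob between 0.081 and 0.089 m and ((y of ring_large in the frame of hob above 0 m and value of joint knob_near above 1.05 rad) or (y of ring_large in the frame of hob below 0 m and value of joint knob_far above 1.05 rad)) and ((y of ring_large in the frame of hob above 0 m and value of joint knob_far below 0.4 rad) or (y of ring_large in the frame of hob below 0 m and value of joint knob_near below 0.4 rad)) and linear speed of pot below 0.02 m/s); the robot touches nothing.
It fails at once if the pot is lifted more than 10 mm off the glass (z of pot in the frame of hob above 0.095 m).
It fails at once if the pot is tipped more than 14 degrees (angle between pot's own z axis and vertical above 0.25 rad).
It fails at once if the knob of the other ring is turned on ((y of ring_large in the frame of hob above 0 m and value of joint knob_far above 0.8 rad) or (y of ring_large in the frame of hob below 0 m and value of joint knob_near above 0.8 rad)).
It fails at once if a bystander is moved more than 40 mm or knocked over (distance of any of canister_a, canister_b, cup, mug, tin, bowl, spoon from where it was at the start of the episode above 0.04 m or angle between any of canister_a, canister_b, cup, mug, tin, bowl's own z axis and vertical above 0.5 rad).
It also fails if it takes over 48 s, if anything falls off the work surface, if the arm or the gripper's body presses on something with over 40 N, if the wrist force passes 120 N, or if a joint passes its speed limit or range.

### The arm

A 7-joint arm with a two-finger parallel gripper is mounted at the origin on the work surface. World frame = base frame: x ahead of the robot, y to its left, z up, the work surface at z = 0. Lengths are in m, angles in rad, forces in N, time in s.
With the tool pointing down it reaches from about 0.35 to 0.9 m from the base axis. Payload 8.1 kg.
Tool frame: the origin (TCP) lies midway between the tips of the shut fingers; the grasp point (between the pads) lies arm.grip_point_offset behind it (arm.grip_point_offset is the distance from the TCP to the grasp point, in m); y points along the fingers, z is the direction in which the jaws open and shut, and the axes are right-handed (so a half turn about y gives the same grasp; the last joint's range is limited). The gripper opens to 92 mm and grips with 3 to 60 N. Pads are 19 mm wide; open, the fingers measure 130 mm over their backs; the gripper's body (75 mm by 190 mm) begins 47 mm behind the grasp point.
Start: joints at [-1.419, 0.434, 0.025, 1.573, -0.012, 1.134, -0.075], TCP at [0.158, 0.605, 0.227] pointing down, gripper open.
Joint ranges: [-2.62, 2.62], [-0.44, 2.09], [-1.27, 1.32], [0.08, 2.57], [-1.32, 4.46], [0.12, 2], [-2.74, 2.74]. Speed limits (rad/s): [2.22, 2.22, 3.01, 3.01, 3.14, 3.14, 3.14].

### API

Orientations are given as a rotation vector (axis times angle).
In Python, from cell import arm, get_image, camera_info gives the robot as it stands.
- The arm moves only by the tool carry_out, never from a script. Its argument "steps" is one flat list of numbers, 5 for each row, row after row: the opening, from 0 (shut) to 1 (fully open), then the shift along the world's x, y, z in units of 0.1 m (1.0 is 0.1 m), then the turn about the world's z in units of 45 degrees (1.0 is 45 degrees). In form: [hand, dx, dy, dz, spin, hand, dx, dy, dz, spin, ...]. A call has 1 to 12 rows; each row is the pose to reach, as a shift and turn from the pose commanded when the call began; what a row does not reach only later rows make up. A row lasts 1/10 s, in which the tool goes at most 50 mm and 8.59 degrees, less where a joint would pass 70% of its speed; a pose out of reach is approached as far as the arm can. A call with a number of a shift or a turn outside -1 to 1 is refused whole. A call with a gripper value outside its range is refused whole. The fingers move at their own pace and stop on an object; "grip_force" is the grip in N (left out, the last holds). Time passes only in rows, so rows that repeat a pose let the fingers close. It gives the time, the measured TCP pose, the force and the opening at its end, in the units of the state.
- arm.observe(): the state, without advancing time (a new reading comes with each control period).
- get_image(name): name is "scene" or "side" or "wrist"; returns (picture, depth): 480x640x3 uint8, red, green, blue; 480x640 float32, m along the optical axis (not along the pixel's ray), 0 where there is no reading.
- camera_info(name): a dict with "fovy" (degrees; the focal length in pixels is half the picture's height over the tangent of half this angle, whatever the lens; pixels are square), "cx", "cy" (the principal point, pixels), "dist_coeffs" ([k1, k2, p1, p2, k3] as OpenCV has them; the pictures are not rectified), "R" (3x3) and "t" (3): a world point X has camera coordinates R X + t; the wrist camera has in their place "tool_from_camera" (4x4, takes a point from camera to tool coordinates, whose origin is the TCP and whose axes are the tool frame's). Camera axes: x right, y down, z forward; pixel columns grow to the right and rows downward; lengths in m; the calibration is good to about 2 mm. A picture is of the moment at which its call begins: read the wrist's pose just before it. camera_info takes no time and is no camera call.
- arm.sign_off(): hands the job in, once; it reports no verdict.
The state is a dict: "clock": time; "joints": joint angles; "dq": joint speeds; "joint_efforts": joint torques, N m; "position": TCP position; "ee_rot": TCP orientation; "force": force on the tool from outside, world axes, zero at the start; "ft_torque": the same for the moment, N m; "width": opening from 0.0 (shut) to 1.0 (fully open).
Only numpy, scipy, OpenCV 4.12 (cv2) and the standard library are available. Lean on these libraries where they do the work, as an engineer would, in place of code of your own. Each camera call takes 0.05 s, during which the arm holds its last target. There are 200 camera calls.

## Working session

There is one attempt and no reset: what is moved stays moved. The work goes in short steps, Python scripts to look and compute and a tool call to move; the robot and the scene stay as the last step left them, time stands still between calls to the robot, and variables do not carry over. Pictures are saved under pics/ and viewed, about 8 in all and at most 12, crops included, and the job is handed in when it is done.

Besides the shell and the picture viewer there is one more tool, called after "Request:" as name(argument=value, ...) on one line, values as JSON. carry_out: Moves the arm, as the interface text tells. Shifts and turns lie within -1 to 1; 1 stands for 0.1 m of shift or 45 degrees of turn. Its arguments: {"type":"object","properties":{"steps":{"type":"array","items":{"type":"number"}},"grip_force":{"type":"number"}},"required":["steps"]}

```bash
mkdir -p pics; ls
python3 - <<'E'
from cell import arm,get_image,camera_info
import cv2,numpy as np
print(arm.observe(), arm.grip_point_offset)
for n in("scene","side","wrist"):
    p,d=get_image(n); cv2.imwrite(f"pics/{n}0.png",p[:,:,::-1]); np.save(f"pics/{n}0.npy",d); print(n,camera_info(n))
E
```

```text
pics
{'clock': 0.0, 'joints': array([-1.41857274,  0.43521879,  0.02501663,  1.57407779, -0.01160304,
        1.13400525, -0.07513761]), 'dq': array([ 0.00072829, -0.00124913, -0.0015121 , -0.00037399,  0.00129155,
        0.000172  ,  0.00020766]), 'joint_efforts': array([-6.38912370e-04, -6.67853022e+01,  9.84925367e-01, -3.14475524e+01,
       -6.05460559e-02,  4.29012103e-02,  1.91947561e-04]), 'position': array([0.15749837, 0.60430988, 0.22595555]), 'ee_rot': array([-1.5630782 ,  0.20023184, -0.20016652]), 'force': array([ 0.32933478, -1.03622928,  0.70324876]), 'ft_torque': array([-0.01958255, -0.0249462 ,  0.02160216]), 'width': 0.9993514823127658} 0.0188
scene {'fovy': 53.81161775725611, 'cx': 317.7102156372909, 'cy': 233.2415402422432, 'dist_coeffs': array([0.04394681, 0.        , 0.        , 0.        , 0.        ]), 'R': array([[ 0.5343246 ,  0.84523519,  0.00864282],
       [ 0.7004036 , -0.43699727, -0.56432985],
       [-0.47321456,  0.30758879, -0.82550416]]), 't': array([-0.30669563, -0.30169907,  1.60517055])}
side {'fovy': 45.73554103700023, 'cx': 323.4687298150423,
[... 151 characters left out ...]
6, -0.01098936],
       [-0.02496831,  0.54970061, -0.83498851],
       [ 0.05783031, -0.83305596, -0.55015763]]), 't': array([0.56053536, 0.12881539, 1.70583835])}
wrist {'fovy': 58.607178416342116, 'cx': 316.7914409637882, 'cy': 241.7839991398671, 'dist_coeffs': array([-0.05240522,  0.        ,  0.        ,  0.        ,  0.        ]), 'tool_from_camera': array([[-9.95626222e-04,  9.63506516e-01,  2.67683027e-01,
        -7.18150241e-02],
       [-3.67437493e-08, -2.67683160e-01,  9.63506993e-01,
        -1.57990954e-01],
       [ 9.99999504e-01,  9.59282992e-04,  2.66547776e-04,
         3.16257802e-04],
       [ 0.00000000e+00,  0.00000000e+00,  0.00000000e+00,
         1.00000000e+00]])}
```

View pics/scene0.png

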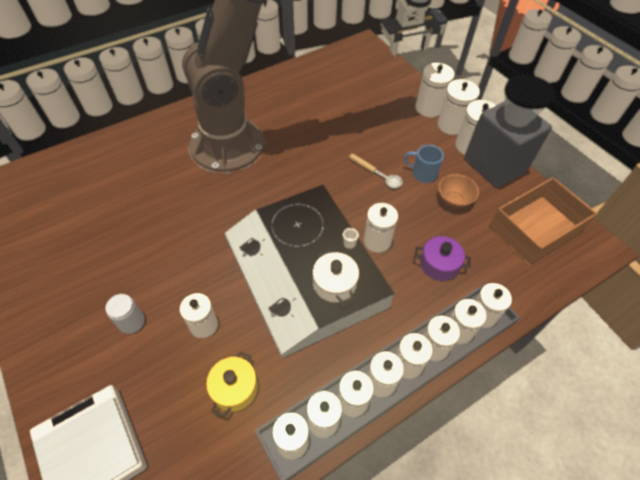

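View pics/side0.png

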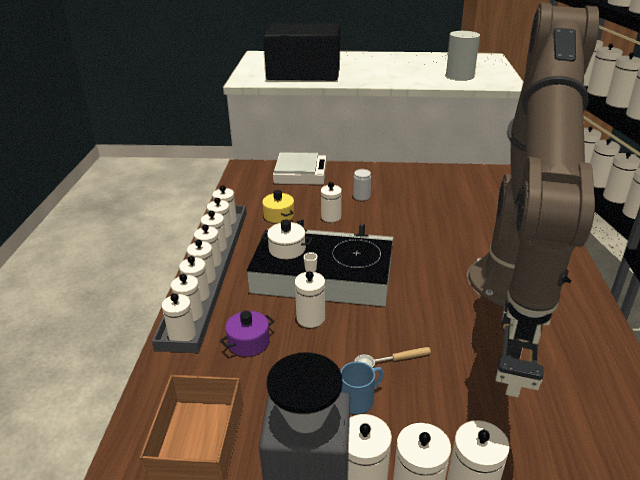

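The target is the white eared pot at scene (336,277), side (286,240), standing on the far zone. The large ring with the cross is the near one, at scene (298,225), side (356,253), and its knob is at scene (250,247).

Look-alikes in the scene view:
- purple pot (442,258)
- yellow pot (232,382)
- white canisters without ears (380,228), (199,315)
- the tray row (290,435) to (495,298)

I choose the white eared pot on the glass. Next I measure it.

```bash
cat > h.py <<'E'
import numpy as np,cv2
from cell import camera_info
from scipy.spatial.transform import Rotation as Ro
def cam(n,state=None):
    c=camera_info(n); f=240/np.tan(np.radians(c['fovy']/2))
    K=np.array([[f,0,c['cx']],[0,f,c['cy']],[0,0,1]])
    if n=='wrist':
        T=np.eye(4);T[:3,:3]=Ro.from_rotvec(state['ee_rot']).as_matrix();T[:3,3]=state['position']
        M=np.linalg.inv(T@c['tool_from_camera']);R,t=M[:3,:3],M[:3,3]
    else: R,t=np.array(c['R']),np.array(c['t'])
    return K,np.array(c['dist_coeffs']),R,t
def ray(n,uv,z,state=None):
    "points where pixel rays cut height z"
    K,D,R,t=cam(n,state); p=cv2.undistortPoints(np.float64(uv).reshape(-1,1,2),K,D)[:,0]
    d=np.c_[p,np.ones(len(p))]@R; o=-R.T@t
    return o+d*((z-o[2])/d[:,2])[:,None]
def cloud(n,dep,state=None):
    K,D,R,t=cam(n,state); v,u=np.mgrid[:480,:640]
    p=cv2.undistortPoints(np.float64(np.c_[u.ravel(),v.ravel()]).reshape(-1,1,2),K,D)[:,0]
    X=(np.c_[p,np.ones(len(p))]*dep.reshape(-1,1)-t)@R
    X[dep.ravel()==0]=np.nan
    return X.reshape(480,640,3)
E
python3 - <<'E'
from h import *
np.set_printoptions(precision=4,suppress=True)
print(Ro.from_rotvec([-1.5630782,.20023184,-.20016652]).as_matrix())
for n,px in(("scene",dict(cross=(298,225,.085),knob=(336,267,.168),kn=(250,247,.09),kf=(281,306,.09))),("side",dict(cross=(356.5,253.5,.085),knob=(286,226.5,.168),kn=(362,231,.09)))):
    for k,(u,v,z) in px.items(): print(n,k,ray(n,[u,v],z)[0])
    im=cv2.imread(f"pics/{n}0.png");X=cloud(n,np.load(f"pics/{n}0.npy"))
    g=im.max(2)<75; m=g&(abs(X[...,2]-.085)<.008)
    k,l,s,c=cv2.connectedComponentsWithStats(m.astype(np.uint8)); i=1+s[1:,4].argmax(); P=X[l==i]
    print(n,'glass',s[i],P.mean(0),cv2.minAreaRect(P[:,:2].astype(np.float32)*1000))
    x0,x1,y0,y1=(210,410,180,360) if n=="scene" else (240,400,180,310)
    cv2.imwrite(f"pics/{n}0c.png",cv2.resize(im[y0:y1,x0:x1],None,fx=4,fy=3.3 if 0 else 4,interpolation=2)[:600] if n=="side" else cv2.resize(im[y0:y1,x0:x1],None,fx=3.3,fy=3.3,interpolation=2))
    # lid top
    m=(im.min(2)>130)&(abs(X[...,2]-.149)<.006); P=X[m]; P=P[(P[:,0]>.4)]
    k,l,s,c=cv2.connectedComponentsWithStats(m.astype(np.uint8))
    for i in range(1,k):
        if s[i,4]>60: print(' lid?',s[i],np.median(X[l==i],0),cv2.minEnclosingCircle(X[l==i][:,:2].astype(np.float32)*1000))
E
```

```text
[[ 0.9677 -0.0002  0.2522]
 [-0.2522 -0.0015  0.9677]
 [ 0.0002 -1.     -0.0016]]
scene cross [0.4676 0.0016 0.085 ]
scene knob [ 0.6745 -0.013   0.168 ]
scene kn [ 0.4647 -0.1461  0.09  ]
scene kf [ 0.6588 -0.1618  0.09  ]
scene glass [ 258  186   91   75 3435] [0.4623 0.0233 0.0857] ((466.58740234375, 24.536407470703125), (207.822021484375, 196.7001190185547), 84.36476135253906)
 lid? [425  63  29  21 411] [0.229  0.6928 0.1502] ((221.28781127929688, 698.7608642578125), 54.132774353027344)
 lid? [447  80  32  22 492] [0.3364 0.7026 0.1499] ((331.1732482910156, 709.5286865234375), 54.544776916503906)
 lid? [466 101  29  20 261] [0.4203 0.6786 0.1502] ((441.518798828125, 693.6473999023438), 52.0072021484375)
 lid? [ 313  253   45   40 1200] [ 0.6813 -0.0199  0.1469] ((674.6781616210938, -13.980820655822754), 56.46690368652344)
side cross [0.4626 0.0039 0.085 ]
side knob [ 0.6694 -0.005   0.168 ]
side kn [ 0.4471 -0.112   0.09  ]
side glass [ 247  234  145   51 4346] [0.5354 0.033  0.0843] ((565.9642333984375, 13.430923461914062), (227.67245483398438, 401.5018615722656), 83.9505386352539)
 lid? [268 223  37  21 436] [0.6658 0.0009 0.1458] ((668.7802124023438, -9.212839126586914), 58.383819580078125)
 lid? [ 349  414   42   45 1394] [0.4304 0.7019 0.1502] ((439.076171875, 694.7188110351562), 51.553462982177734)
 lid? [ 455  421   54   45 1312] [0.2306 0.7142 0.1502] ((219.753173828125, 700.2855834960938), 50.84300994873047)
 lid? [ 397  423   54   45 1712] [0.3304 0.7157 0.1501] ((328.3171081542969, 710.8110961914062), 51.43268966674805)
```

View pics/scene0c.png

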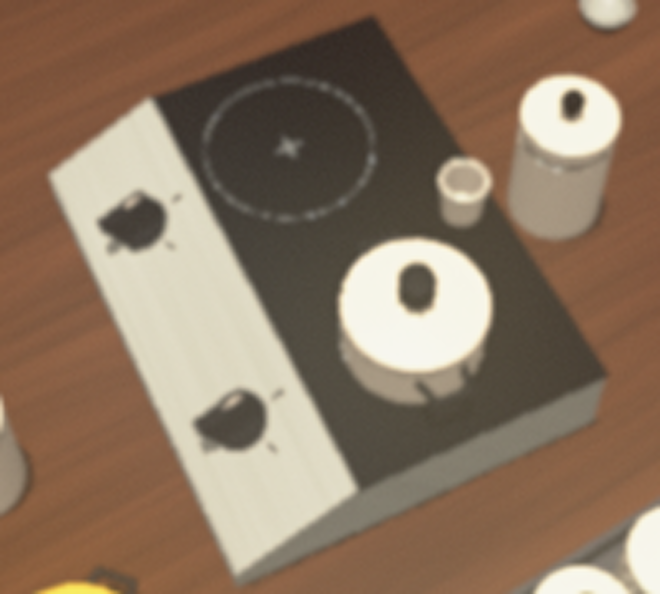

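The scene crop shows the pot on the far zone with its ears near ±hob y, and both knob bars pointing up the panel (off). Pot is at about (0.672,-0.010) and the cross at about (0.465,0.003). Two cameras agree to about 5 mm, and the glass rectangle gives 402 mm and a hob x heading of 84°. Moving over.

Request:
carry_out(steps=[1,0.24,-0.29,0.3,-0.08,1,0.49,-0.58,0.6,-0.17,1,0.73,-0.88,0.6,-0.26])

```text
clock: 0.45
position: [0.232, 0.5176, 0.2904]
ee_rot: [-1.534, 0.361, -0.362]
force: [0.9, 1.3, 0.9]
width: 1.0
```

Request:
carry_out(steps=[1,0.24,-0.29,0,-0.08,1,0.49,-0.58,0,-0.17,1,0.73,-0.88,0,-0.26])

```text
clock: 0.75
position: [0.3043, 0.4275, 0.2867]
ee_rot: [-1.507, 0.521, -0.521]
force: [0.5, 0.2, -0.1]
width: 0.998
```

Request:
carry_out(steps=[1,0.24,-0.29,0,-0.08,1,0.49,-0.58,0,-0.17,1,0.73,-0.88,0,-0.26])

```text
clock: 1.05
position: [0.3773, 0.3395, 0.2866]
ee_rot: [-1.462, 0.68, -0.679]
force: [1.2, -0.1, 0.7]
width: 1.0
```

Request:
carry_out(steps=[1,0.24,-0.29,0,-0.08,1,0.49,-0.58,0,-0.17,1,0.73,-0.88,0,-0.26])

```text
clock: 1.35
position: [0.4502, 0.2516, 0.2867]
ee_rot: [-1.404, 0.836, -0.836]
force: [0.1, 1.2, 0.3]
width: 0.999
```

Request:
carry_out(steps=[1,0.24,-0.29,0,-0.08,1,0.49,-0.58,0,-0.17,1,0.73,-0.88,0,-0.26])

```text
clock: 1.65
position: [0.5232, 0.1637, 0.2866]
ee_rot: [-1.334, 0.991, -0.991]
force: [0.4, 0.7, -0.6]
width: 0.996
```

Request:
carry_out(steps=[1,0.24,-0.29,0,-0.08,1,0.49,-0.58,0,-0.17,1,0.73,-0.88,0,-0.26,1,0.73,-0.88,0,-0.26,1,0.73,-0.88,0,-0.26])

```text
clock: 2.15
position: [0.5956, 0.076, 0.2862]
ee_rot: [-1.251, 1.144, -1.143]
force: [-0.1, 0.9, 0.4]
width: 0.997
```

Run:
```python
from h import *
from cell import arm,get_image
import pickle
s=arm.observe();p,d=get_image("wrist");pickle.dump((s,p,d),open("pics/w1.pkl","wb"))
cv2.imwrite("pics/w1.png",p[:,:,::-1])
R=Ro.from_rotvec(s['ee_rot']).as_matrix();print(R.round(3),'jaw heading',np.degrees(np.arctan2(R[1,2],R[0,2])))
X=cloud("wrist",d,s)
m=(abs(X[...,2]-.085)<.004)&(p.max(2)<90);P=X[m]
print('glass z',np.median(P[:,2]),len(P))
m=(abs(X[...,2]-.149)<.006)&(p.min(2)>110);P=X[m];print('lid',cv2.minEnclosingCircle(P[:,:2].astype('f')*1000),len(P))
m=(abs(X[...,2]-.181)<.004)&(p.max(2)<90);P=X[m];print('knobtop',cv2.minEnclosingCircle(P[:,:2].astype('f')*1000) if len(P) else 0,len(P))
```

```text
[[ 0.089 -0.001  0.996]
 [-0.996 -0.     0.089]
 [ 0.    -1.    -0.001]] jaw heading 5.10777822400136
glass z 0.08497258002190713 64756
lid ((639.7559814453125, 73.27641296386719), 146.59031677246094) 6288
knobtop ((674.0514526367188, -13.261677742004395), 13.76788330078125) 496
```

View pics/w1.png

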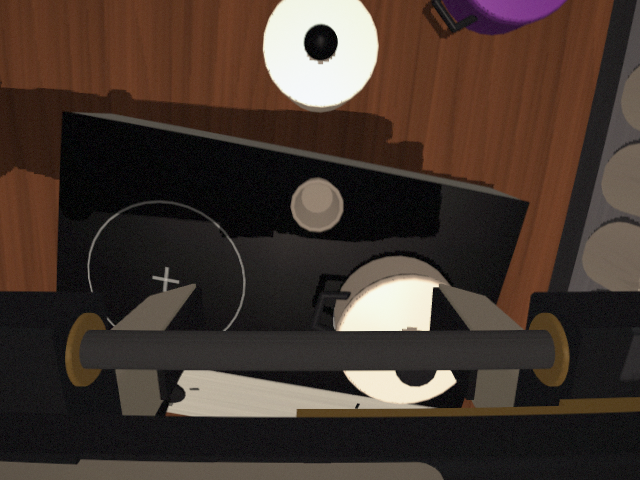

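The wrist view shows the cross at (166,279) and the pot at (400,335), with its lid knob partly behind the gripper and an ear towards the large ring. The cup is at (317,205). Next I refine the cross, the glass edge and the lid circle.

Run:
```python
from h import *
import pickle
s,p,d=pickle.load(open("pics/w1.pkl","rb"));X=cloud("wrist",d,s)
# cross
g=p[255:303,145:190].max(2);v,u=np.nonzero(g>90);print('cross px',u.mean()+145,v.mean()+255,len(u))
c=ray("wrist",[u.mean()+145,v.mean()+255],.085,s)[0];print('cross',c)
# glass far edge (left side, hob x=165): rays at .085
pts=[]
for col in list(range(75,290,5))+list(range(345,430,5)):
    col_g=p[100:205,col].astype(int).max(1); print(end='')
    zz=X[100:205,col,2]; ok=np.nonzero(abs(zz-.085)<.003)[0]
    if len(ok): pts.append((col,100+ok[0]))
q=ray("wrist",pts,.085,s)[:,:2]
vx,vy,x0,y0=cv2.fitLine(q.astype('f'),cv2.DIST_HUBER,0,.001,.001).ravel()
print('left edge heading',np.degrees(np.arctan2(vy,vx)))
n=np.array([-vy,vx]);n*=np.sign(n[1]);print('edge dist from cross (130):',n@(np.array([x0,y0])-c[:2]))
# lid
m=(abs(X[...,2]-.148)<.005)&(p.min(2)>110)&(abs(X[...,1]+.01)<.075)&(abs(X[...,0]-.672)<.08)
P=X[m][:,:2]; print('lid',cv2.minEnclosingCircle(P.astype('f')*1000),len(P),P.min(0),P.max(0))
# knob black pixels around lid in scene/side at z .181 top
for n_,box in(("scene",(320,250,352,285)),("side",(276,215,297,232))):
    im=cv2.imread(f"pics/{n_}0.png");x0,y0,x1,y1=box;mm=im[y0:y1,x0:x1].max(2)<90
    v,u=np.nonzero(mm);print(n_,'knob blob',u.min()+x0,u.max()+x0,v.min()+y0,v.max()+y0,len(u))
    print(ray(n_,[u.mean()+x0,v.mean()+y0],.168)[0])
```

```text
cross px 169.36308623298032 291.7458396369138 661
cross [ 0.46915736 -0.0104743   0.085     ]
left edge heading -5.767253
edge dist from cross (130): 0.1410343599996192
lid ((673.8429565429688, -11.437110900878906), 55.68778610229492) 6252 [ 0.61888708 -0.06694243] [0.71858977 0.04424743]
scene knob blob 320 351 250 272 122
[0.6510399  0.00358864 0.168     ]
side knob blob 281 293 215 231 122
[ 0.67113049 -0.01689585  0.168     ]
```

Request:
carry_out(steps=[1,0.39,-0.44,-0.25,-0.12,1,0.78,-0.875,-0.5,-0.24,1,0.78,-0.875,-0.5,-0.24,1,0.78,-0.875,-0.5,-0.24])

```text
clock: 2.6
position: [0.6735, -0.0129, 0.2344]
ee_rot: [-1.164, 1.284, -1.283]
force: [0.2, 0.2, 0.1]
width: 1.001
```

Run:
```python
from h import *
from cell import arm,get_image
import pickle
s=arm.observe();p,d=get_image("wrist");pickle.dump((s,p,d),open("pics/w2.pkl","wb"))
cv2.imwrite("pics/w2.png",p[:,:,::-1])
R=Ro.from_rotvec(s['ee_rot']).as_matrix();print(s['position'],'jaw',np.degrees(np.arctan2(R[1,2],R[0,2])))
w1=pickle.load(open("pics/w1.pkl","rb"));print('cross w1',ray("wrist",[166,279.5],.085,w1[0]))
sc,_=get_image("scene");cv2.imwrite("pics/s2.png",sc[:,:,::-1])
```

```text
[ 0.67347001 -0.01287498  0.23441061] jaw -5.724058192285014
cross w1 [[0.46612273 0.00118691 0.085     ]]
```

View pics/w2.png

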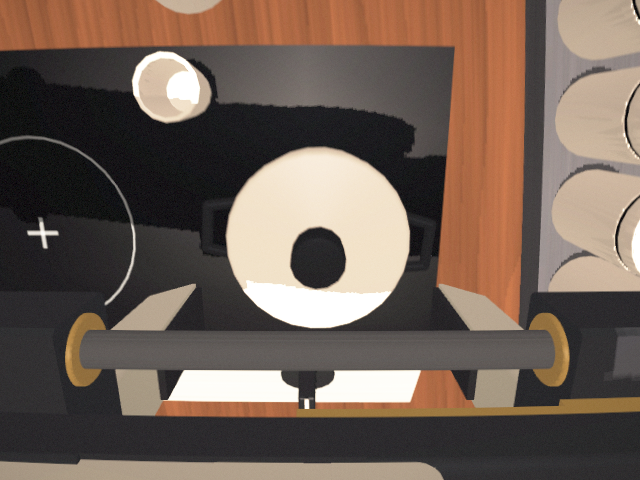

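Now the lid circle (centre ~(318,238)), the lid knob (318,258), the cross (43,233) and the far knob (308,380) are all visible.

Run:
```python
from h import *
import pickle
s,p,d=pickle.load(open("pics/w2.pkl","rb"));X=cloud("wrist",d,s)
print('cross',ray("wrist",[43,233.3],.085,s)[0])
m=(p[140:328,215:420].min(2)>110).astype(np.uint8);c=max(cv2.findContours(m,0,2)[0],key=len)+[215,140]
e=cv2.fitEllipse(c);print('lid ell',e,ray("wrist",e[0],.147,s)[0])
b=(p[215:300,280:356].max(2)<70);v,u=np.nonzero(b);print('knob px',u.min()+280,u.max()+280,v.min()+215,v.max()+215)
Z=X[215:300,280:356];k=b&(abs(Z[...,2]-.181)<.003);P=Z[k];print('knob top',np.median(P,0),(P.min(0)+P.max(0))/2,np.ptp(P,0))
```

```text
cross [0.46553396 0.00082362 0.085     ]
lid ell ((317.6520080566406, 238.001953125), (179.1649169921875, 182.4248809814453), 92.75341033935547) [ 0.67466525 -0.00671069  0.147     ]
knob px 291 345 228 287
knob top [ 0.67430734 -0.01031569  0.18085069] [ 0.6744418  -0.01089231  0.18047705] [0.02853054 0.02758086 0.00493857]
```

Request:
carry_out(steps=[1,0.01,0.02,-0.2,0,1,0.01,0.02,-0.4,0,1,0.01,0.02,-0.6,0,1,0.01,0.02,-0.78,0,1,0.01,0.02,-0.78,0,0.3,0.01,0.02,-0.78,0,0.2,0.01,0.02,-0.78,0,0.2,0.01,0.02,-0.78,0,0.2,0.01,0.02,-0.78,0,0.2,0.01,0.02,-0.78,0,0.2,0.01,0.02,-0.78,0], grip_force=25)

```text
clock: 3.8
position: [0.6746, -0.0087, 0.1589]
ee_rot: [-1.161, 1.281, -1.281]
force: [1.0, -0.3, 0.1]
width: 0.528
```

Request:
carry_out(steps=[0.2,0,0,0,0,0.2,0,0,0,0,0.2,0,0,0,0,0.2,0,0,0,0,0.2,0,0,0,0,0.2,0,0,0,0])

```text
clock: 4.4
position: [0.6745, -0.0088, 0.1587]
ee_rot: [-1.161, 1.281, -1.281]
force: [-1.0, -0.1, 0.1]
width: 0.32
```

Request:
carry_out(steps=[0.2,-0.1,0.005,0,0,0.2,-0.25,0.01,0,0,0.2,-0.4,0.02,0,0,0.2,-0.5,0.025,0,0])

```text
clock: 4.8
position: [0.6232, -0.0061, 0.1587]
ee_rot: [-1.161, 1.281, -1.281]
force: [1.1, -0.5, -2.9]
width: 0.322
```

Request:
carry_out(steps=[0.2,-0.2,0.01,0,0,0.2,-0.4,0.02,0,0,0.2,-0.6,0.03,0,0,0.2,-0.8,0.04,0,0,0.2,-0.9,0.045,0,0])

```text
clock: 5.3
position: [0.5326, -0.0016, 0.1586]
ee_rot: [-1.162, 1.282, -1.28]
force: [0.9, 0.6, -5.2]
width: 0.319
```

Request:
carry_out(steps=[0.2,-0.2,0.01,0,0,0.2,-0.4,0.02,0,0,0.2,-0.55,0.03,0,0,0.2,-0.62,0.03,0,0,0.2,-0.68,0.03,0,0,0.2,-0.68,0.03,0,0,0.2,-0.68,0.03,0,0])

```text
clock: 6.0
position: [0.467, 0.0013, 0.1587]
ee_rot: [-1.161, 1.281, -1.281]
force: [0.7, 0.3, -4.5]
width: 0.319
```

Run:
```python
from h import *
from cell import arm,get_image
import pickle
s=arm.observe();p,d=get_image("wrist");pickle.dump((s,p,d),open("pics/w3.pkl","wb"))
cv2.imwrite("pics/w3.png",p[:,:,::-1]);print(s['position'],s['force'],s['width'])
for n in("scene","side"):
    q,d=get_image(n);cv2.imwrite(f"pics/{n}3.png",q[:,:,::-1])
    X=cloud(n,d);m=(abs(X[...,2]-.148)<.004)&(q.min(2)>110)&(abs(X[...,1])<.07)&(abs(X[...,0]-.466)<.08)
    P=X[m][:,:2];print(n,'lid',cv2.minEnclosingCircle(P.astype('f')*1000),len(P))
```

```text
[0.4669882  0.00133221 0.15871106] [ 0.68503457  0.33826312 -4.49086421] 0.31928699395820886
scene lid ((469.0061950683594, -6.019471168518066), 56.07463073730469) 507
side lid ((465.06744384765625, 3.0633435249328613), 55.2897834777832) 349
```

View pics/w3.png

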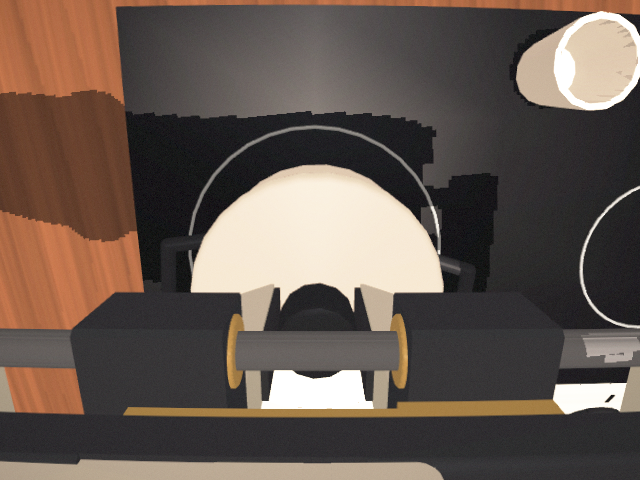

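The pot is inside the ring: ring arc spans columns 190..440, lid 191..443. Release, rise and re-check.

Request:
carry_out(steps=[0.5,0,0,0,0,0.8,0,0,0,0,1,0,0,0,0,1,0,0,0,0,1,0,0,0,0,1,0,0,0,0,1,0,0,0,0,1,0,0,0.3,0,1,0,0,0.6,0,1,0,0,0.9,0,1,0,0,0.9,0])

```text
clock: 7.25
position: [0.4687, 0.0012, 0.2521]
ee_rot: [-1.156, 1.277, -1.282]
force: [1.0, 0.2, -0.1]
width: 1.0
```

Run:
```python
from h import *
from cell import arm,get_image
import pickle
s=arm.observe();p,d=get_image("wrist");pickle.dump((s,p,d),open("pics/w4.pkl","wb"))
cv2.imwrite("pics/w4.png",p[:,:,::-1]);print(s['position'],s['force'],s['width'])
X=cloud("wrist",d,s);K=(p.max(2)<70)&(abs(X[...,2]-.181)<.003);P=X[K];print('knob top',(P.min(0)+P.max(0))/2,np.ptp(P,0),np.median(P,0))
```

```text
[0.46869871 0.00123036 0.25210086] [ 1.03416681  0.15396413 -0.07331459] 0.9997910370596209
knob top [ 0.46684163 -0.00128975  0.18047779] [0.02809743 0.02822775 0.00485247] [ 0.46685355 -0.0005623   0.18077955]
```

View pics/w4.png

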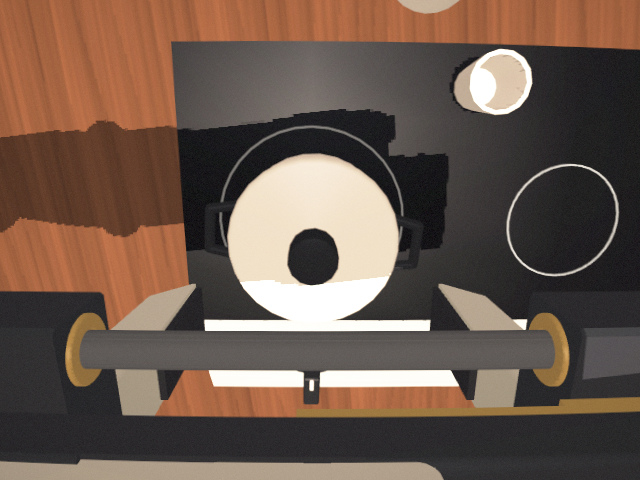

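Run:
```python
from h import *
import pickle
s,p,d=pickle.load(open("pics/w4.pkl","rb"))
m=(p[155:285,495:630].min(2)>90).astype(np.uint8);c=max(cv2.findContours(m,0,2)[0],key=cv2.contourArea)+[495,155]
e=cv2.fitEllipse(c);print(e);sm=ray("wrist",e[0],.085,s)[0];q=ray("wrist",c[:,0],.085,s)[:,:2]*1000
print('small',sm,cv2.minEnclosingCircle(q.astype('f')))
L=np.array([.4655,.0008]);v=L-sm[:2];print('dist',np.linalg.norm(v));hy=v/np.linalg.norm(v);hx=np.array([hy[1],-hy[0]]);print('hx',hx,'hy',hy)
print('knob axis on panel',L-.135*hx, 'hy heading',np.degrees(np.arctan2(*hy[::-1])))
print('mark',ray("wrist",[311,384],.0997,s)[0],'pred',L-.1342*hx)
O=L-.035*hx-.1*hy
def W(x,y):return O+hx*x+hy*y
for n,x,y in(("start",-.0865,.1+.05),("contact",-.0865,.1+.007+.019),("end",-.0865,.1-.014+.019)):print(n,W(x,y))
R=Ro.from_rotvec(s['ee_rot']).as_matrix();print(s['position'],'jaw',np.degrees(np.arctan2(R[1,2],R[0,2])))
```

```text
((562.0423583984375, 219.50973510742188), (103.74573516845703, 119.51966857910156), 44.69029235839844)
small [ 0.66398398 -0.0173789   0.085     ] ((664.5217895507812, -18.889671325683594), 46.30730056762695)
dist 0.19931473662216986
hx [0.09120699 0.99583196] hy [-0.99583196  0.09120699]
knob axis on panel [ 0.45318706 -0.13363731] hy heading 174.76695188313298
mark [ 0.45183924 -0.13448519  0.0997    ] pred [ 0.45326002 -0.13284065]
start [ 0.40462675 -0.11563323]
contact [ 0.42852672 -0.1178222 ]
end [ 0.44943919 -0.11973755]
[0.46869871 0.00123036 0.25210086] jaw -5.613061907956667
```

The pot sits about 2 mm from the cross. The small ring is found 199 mm away (expected 200), and the knob's white mark matches its predicted spot within about 2 mm. Next I shut the fingers and push the near knob's uphill bar end away from the robot, which is clockwise.

Request:
carry_out(steps=[0,-0.16,-0.29,0,0,0,-0.32,-0.58,0,0,0,-0.48,-0.87,0,0,0,-0.64,-1,0,0,0,-0.64,-1,0,0])

```text
clock: 7.8
position: [0.3999, -0.1005, 0.2477]
ee_rot: [-1.161, 1.286, -1.282]
force: [0.3, 0.4, 0.2]
width: 0.615
```

Request:
carry_out(steps=[0,0,-0.17,0,0,0,0,-0.17,-0.3,0,0,0,-0.17,-0.6,0,0,0,-0.17,-0.9,0,0,0,-0.17,-0.9,0,0,0,-0.17,-0.9,0,0,0,-0.17,-0.9,0,0,0,-0.17,-0.9,0])

```text
clock: 8.6
position: [0.4036, -0.1157, 0.1599]
ee_rot: [-1.16, 1.279, -1.281]
force: [-0.6, -0.5, 1.5]
width: 0.003
```

Request:
carry_out(steps=[0,0,0,-0.3,0,0,0,0,-0.6,0,0,0,0,-0.77,0,0,0,0,-0.77,0,0,0,0,-0.77,0])

```text
clock: 9.1
position: [0.4031, -0.1158, 0.0826]
ee_rot: [-1.161, 1.28, -1.281]
force: [0.2, -0.3, 0.7]
width: 0.006
```

Run:
```python
from h import *
from cell import arm,get_image
s=arm.observe();print(s['position'],s['force'])
p,d=get_image("wrist");q,_=get_image("scene")
cv2.imwrite("pics/w5.png",np.hstack([cv2.resize(p,(400,300)),cv2.resize(q[200:320,200:360],(400,300))])[:,:,::-1])
```

```text
[ 0.40308574 -0.11584543  0.08257456] [ 0.16089976 -0.28971464  0.67326923]
```

View pics/w5.png

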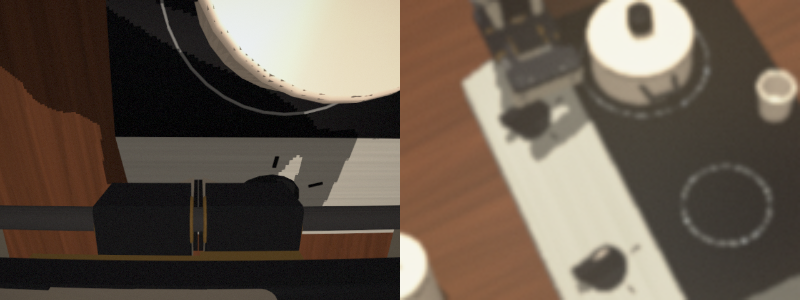

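Fingers are shut beside the bar, on the robot side, clear of the panel and the pot. Pushing slowly.

Request:
carry_out(steps=[0,0.08,-0.007,0,0,0,0.16,-0.015,0,0,0,0.22,-0.02,0,0,0,0.27,-0.025,0,0,0,0.31,-0.028,0,0,0,0.31,-0.028,0,0])

```text
clock: 9.8
position: [0.4329, -0.1181, 0.0814]
ee_rot: [-1.163, 1.283, -1.279]
force: [-3.2, 2.3, 1.9]
width: 0.006
```

Request:
carry_out(steps=[0,0.04,-0.004,0,0,0,0.08,-0.007,0,0,0,0.1,-0.009,0,0,0,0.1,-0.009,0,0])

```text
clock: 10.2
position: [0.4418, -0.1191, 0.0812]
ee_rot: [-1.163, 1.284, -1.279]
force: [-5.2, 0.7, 2.5]
width: 0.007
```

Request:
carry_out(steps=[0,0.04,-0.004,0,0,0,0.08,-0.007,0,0,0,0.08,-0.007,0,0])

```text
clock: 10.5
position: [0.4528, -0.1204, 0.0819]
ee_rot: [-1.161, 1.279, -1.282]
force: [-0.1, -0.4, 0.6]
width: 0.003
```

Run:
```python
from h import *
from cell import arm,get_image
s=arm.observe();print(s['position'],s['force'])
p,d=get_image("wrist");q,_=get_image("scene")
cv2.imwrite("pics/w6.png",np.hstack([cv2.resize(p,(400,300)),cv2.resize(q[200:320,200:360],(400,300))])[:,:,::-1])
```

```text
[ 0.45281352 -0.12036937  0.08190202] [-0.13776157 -0.36255308  0.60987201]
```

View pics/w6.png

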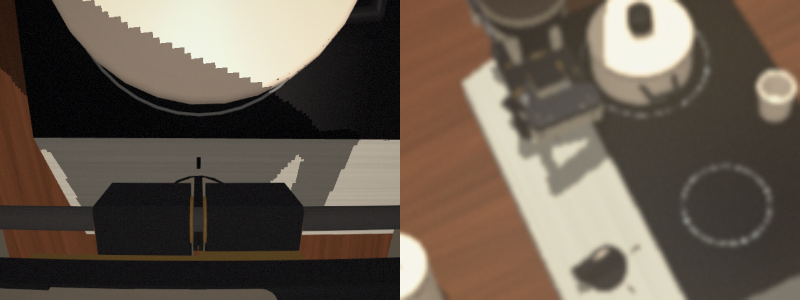

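The force dropped from 5 N to 0, which fits the knob snapping over. I back off, rise and check.

Request:
carry_out(steps=[0,-0.1,0.01,0,0,0,-0.1,0.01,0.3,0,0,-0.1,0.01,0.6,0,0,-0.1,0.01,1,0])

```text
clock: 11.0
position: [0.4397, -0.119, 0.1818]
ee_rot: [-1.163, 1.283, -1.28]
force: [1.4, 1.7, -0.3]
width: 0.005
```

Request:
carry_out(steps=[0,0,0.2,0.4,0,0,0,0.5,0.8,0,0,0,0.8,1,0,0,0,1,1,0,0,0,1,1,0,0,0,1,1,0])

```text
clock: 11.6
position: [0.4408, -0.0193, 0.2814]
ee_rot: [-1.162, 1.281, -1.28]
force: [-0.4, -0.4, 0.4]
width: 0.006
```

Run:
```python
from h import *
from cell import arm,get_image
import pickle
s=arm.observe();print(s['position'],s['force'])
p,d=get_image("wrist");pickle.dump((s,p,d),open("pics/w7.pkl","wb"));q,_=get_image("scene")
cv2.imwrite("pics/w7.png",np.hstack([cv2.resize(p,(400,300)),cv2.resize(q[200:320,200:360],(400,300))])[:,:,::-1])
X=cloud("wrist",d,s);K=(p.max(2)<70)&(abs(X[...,2]-.181)<.003)&(abs(X[...,0]-.467)<.03)&(abs(X[...,1])<.03);P=X[K];print(len(P),'knob top',(P.min(0)+P.max(0))/2,np.ptp(P,0))
```

```text
[ 0.44081318 -0.01931517  0.28137291] [-0.43884447 -0.41442461  0.43755672]
1676 knob top [ 0.46658991 -0.00171227  0.18054488] [0.02848203 0.0286553  0.00501548]
```

View pics/w7.png

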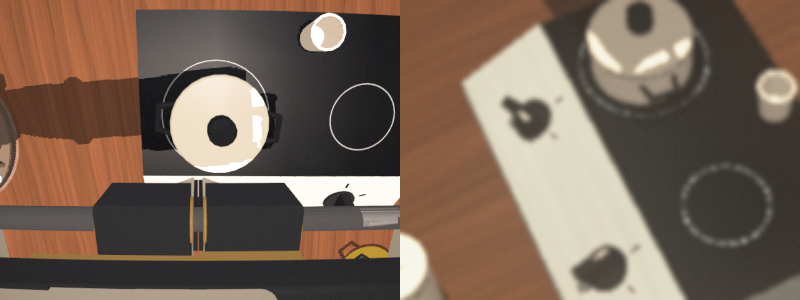

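The near knob's bar at scene-crop (525,115) has swung clear of its off pose, and the far knob at (600,265) is unchanged. The pot is within 3 mm of the cross, and the arm is clear.

```bash
python3 -c "
from cell import arm
print(arm.sign_off())"
```

```text
the job is handed in; nothing more can be done
None
```

The pot is on the large ring and the near knob is on. I handed the job in at about 11.7 s, and no verdict came back.

- **Pot:** I gripped the white pot by its lid knob, slid it about 208 mm from the far small ring onto the near large ring, and released it. The last wrist depth check put its axis about 3 mm from the cross, with the lid knob top at 0.181 m, the height expected for a pot standing on the glass.
- **Knobs:** I turned the near knob clockwise by pushing the uphill end of its bar with shut fingers. The push force rose to about 5 N and then dropped to zero, as expected when it snaps over. The last picture shows its bar swung well round and the far knob unchanged. I did not measure the knob's angle directly.
- **Everything else:** The arm ended clear of the scene with force readings near zero. The cup looked unmoved. I did not re-measure the other bystanders, but the arm met no unexpected contact.
- **Disagreements:**
  - The early scene and side estimates of the pot and cross differed by about 5 mm, so I used the wrist views.
  - During the slide the wrist read up to 5 N downward. This may have been the arm carrying part of the pot's weight, and it vanished on release.
  - One automatic reading of the cross was spoiled by a finger in view, so I discarded it.

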